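# Slide a mixing slab off the stack and seat it in its corner

### The job

Slide the top porcelain slab sideways off its stack onto the black rest beside it, without lifting it and without shifting the slabs underneath. Bring it square against the side fence, then, still along the fence, press it home against the end stop's pad bar with a steady 8 N or so for about a second. Porcelain edges chip, so it must never bear on the stop or the fence with more than 12 N. Then let go and leave it there, with everything else on the bench where it was.

Things in the scene. Friction and masses are not known exactly. Their poses are not given: they have to be found in the camera images.
- stand: Fixed slab stand on a dark wooden base 215 x 350 mm, 12 mm thick. Origin at table height; z up, y from the stack towards the rest, x towards the fence. In this frame (mm): stack bay, a steel plate about (0, -85), top 16 above the table, ending at y -29; base strip at x beyond 72, 12 high, carrying bur block and dish.
- rest_deck (a point): Point on the black plastic rest deck's top, at (0, 70) mm in the stand's frame, same axes. The deck starts 14 mm beyond the stack bay and spans x -55 to 65, y -15 to 185 mm in the stand's frame. Its top is 34 mm above the table, 2 mm lower than the underside of the top slab on the stack.
- fence: Side fence: a fixed straight aluminium strip along the stand's y, from y -15 to 155 mm in the stand's frame, 10 mm thick, its top 8 mm above the deck. Origin at table height below the middle of its face, at (60.5, 70) mm in the stand's frame; same axes; the face looks to -x.
- end_stop: End stop: steel bar across the deck (x -57 to 55 mm in the stand's frame, 12 thick, top 9 above the deck, two black knobs), clamped with its face at y 150 to 165. Origin at table height under the face, stand's axes; face looks to -y. A pad bar 104 wide, 6 thick stands 0 to 45 mm off this face on two screws, firmly set, not measured: the slab meets it 6 to 51 mm before the face.
- slab_top: Top slab of the stack of three: plain white porcelain, 90 (x) x 100 (y) x 10 (z) mm, about 0.2 kg, sliding with 1 to 3 N of friction. Origin at the centre of its underside, z up, roughly in line with the stand. Too wide to grip across. Home, its centre is at x 15.5 mm in the stand's frame, and 56 to 101 mm short of the end stop's face in y, as the pad bar is set.
- slab_middle: The like slab under the top one: 90 x 100 x 10 mm, origin at the centre of its underside. To be left in place.
- slab_bottom: The like slab at the bottom of the stack, on the bay's plate: 90 x 100 x 10 mm, origin at the centre of its underside. To be left in place.
- dish: Small green glass bowl, 34 mm across and 22 mm high, standing on the base strip behind the fence side, near the stack. Bystander. Origin at the centre of its underside.
- bur_block: Small wooden block, 36 x 70 x 16 mm, with five thin burs standing in it to 44 mm, on the base strip behind the fence. Bystander. Origin at the centre of its underside.
- mug: Steel mug, 76 mm across and 75 mm high, on the table. Bystander. Origin at the centre of its underside.
- carton_a: Yellow carton, 50 x 85 x 28 mm, on the table. Bystander. Origin at the centre of its underside.
- carton_b: Another yellow carton of the same size. Bystander.
- jar: Amber jar with a black cap, 50 mm across and 60 mm high, on the table. Bystander. Origin at the centre of its underside.

How it is judged:
By the outcome, as a careful person would: the job done as asked, in the order asked, and still so for the second after the job is handed in, with the robot touching nothing.
It also fails if it takes over 72 s, if anything falls off the work surface, if the arm or the gripper's body presses on something with over 40 N, if the wrist force passes 120 N, or if a joint passes its speed limit or range.

### The arm

A 6-joint arm with a two-finger parallel gripper is mounted at the origin on the work surface. World frame = base frame: x ahead of the robot, y to its left, z up, the work surface at z = 0. Lengths are in m, angles in rad, forces in N, time in s.
With the tool pointing down it reaches from about 0.375 to 0.9 m from the base axis. Payload 3.1 kg.
Tool frame: the origin (TCP) lies at the very end of the fingers, on their centre line; the grasp point (between the pads) lies 19 mm behind it (manip.pinch_z is the distance from the TCP to the grasp point, in m); z points along the fingers, y is the line along which they close (so a half turn about z gives the same grasp; the last joint's range is limited). The gripper opens to 85 mm and grips with 20 to 120 N. Pads are 22 mm wide; open, the fingers measure 114 mm over their backs; the gripper's body (76 mm by 85 mm) begins 54 mm behind the grasp point. The pads swing forward as they close: fully open they stand 13 mm farther back than shut.
Start: joints at [-1.347, 0.527, 1.433, -0, 1.181, -0.178], TCP at [0.245, -0.575, 0.231] pointing down, gripper open.
Joint ranges: [-3.08, 3.08], [-0.75, 2.2], [0.22, 2.44], [-1.43, 4.57], [0, 2.65], [-2.85, 2.85]. Speed limits (rad/s): [2.79, 2.79, 3.14, 3.14, 3.14, 3.14].

### API

Orientations are given as a unit quaternion [x, y, z, w].
In Python, from station import manip gives the robot as it stands.
- The arm moves only by the tool servo_tool, never from a script. Its argument "commands" is one flat list of numbers, 7 for each row, row after row: the shift along the tool's x, y, z each as a share of 500 mm, from -1 to 1, then the turn, a rotation vector about the tool's x, y, z each as a share of 360 degrees, from -1 to 1, then the opening, from -1 (shut) to 1 (fully open). In form: [dx, dy, dz, rx, ry, rz, claw, dx, dy, dz, rx, ry, rz, claw, ...]. A call has 1 to 12 rows; each row shifts and turns the commanded pose from where the row before left it, along the tool's axes as they then stand; what a row does not reach is not made up. A row lasts 1/12 s, in which the tool goes at most 41.7 mm and 7.16 degrees, less where a joint would pass 70% of its speed; a pose out of reach is approached as far as the arm can. A call with a number of a shift or a turn outside -1 to 1 is refused whole. A call with a gripper value outside its range is refused whole. The fingers move at their own pace and stop on an object; "force" is the grip in N (left out, the last holds). Time passes only in rows, so rows that do not move let the fingers close. It gives the time, the measured TCP pose, the force, the opening and the grip force at its end, in the units of the state.
- manip.sense(): the state, without advancing time (a new reading comes with each control period).
- manip.snapshot(name): name is "side" or "top"; returns a dict with "img" (480x640x3 uint8, red, green, blue), "mtx" (3x3 intrinsics, pixels), "distortion" ([k1, k2, p1, p2, k3] as OpenCV has them; the pictures are not rectified), "world_to_cam" (4x4, takes a point from world to camera coordinates). Camera axes: x right, y up, looking along -z (the intrinsics and any distortion apply to the point x, -y, -z); pixel columns grow to the right and rows downward; lengths in m; the calibration is good to about 2 mm. A picture is of the moment at which its call begins. There is no depth.
- manip.sign_off(): hands the job in; it is judged then, once.
Trained networks look in a picture, given as the dict that the camera call returned (one of the last four; its "shot" number tells which), for a name from the list of things; names that differ only in an ending like _2 or _b are one class to them, and where a whole thing is asked for, a point or a joint stands for the part that bears it (a point fixed in the world has none). Each returns a list of dicts, best first, with "conf" (0 to 1); they miss things now and then, are a little off and sometimes report something else, mostly with a low value. They report only what shows in the picture. A call takes as long as a camera call.
- manip.look_for(picture, query): "box" ([left, top, width, height] in pixels, round what is visible of it).
- manip.silhouettes(picture, query): "pixels" (480x640 bool, what is visible of it) and "box" ([left, top, width, height] in pixels, round what is visible of it).
The state is a dict: "t": time; "q": joint angles; "qd": joint speeds; "tau": joint torques, N m; "tcp_pos": TCP position; "tool_rot": TCP orientation; "force": force on the tool from outside, world axes, zero at the start; "ft_torque": the same for the moment, N m; "finger_gap": opening from 0.0 (shut) to 1.0 (fully open); "gripper_force": force on a finger pad.
Only numpy, scipy, OpenCV 4.12 (cv2) and the standard library are available. Lean on these libraries where they do the work, as an engineer would, in place of code of your own. Each camera call takes 0.05 s, during which the arm holds its last target. There are 200 camera calls.

## Working session

There is one attempt and no reset: what is moved stays moved. The work goes in short steps, Python scripts to look and compute and a tool call to move; the robot and the scene stay as the last step left them, time stands still between calls to the robot, and variables do not carry over. Pictures are saved under pics/ and viewed, at most 10 in all, crops included, and the job is handed in when it is done.

Besides the shell and the picture viewer there is one more tool, called after "Emit:" as name(argument=value, ...) on one line, values as JSON. servo_tool: Moves the arm, as the interface text tells. Its arguments: {"type":"object","properties":{"commands":{"type":"array"},"force":{"type":"number"}},"required":["commands"]}

```bash
mkdir -p pics; ls; python3 - <<'E'
from station import manip
import cv2,numpy as np
s=manip.sense();print({k:np.round(v,3) for k,v in s.items()})
for n in("side","top"):
    p=manip.snapshot(n);cv2.imwrite(f"pics/{n}0.png",p["img"][:,:,::-1])
    print(n,p["mtx"],p["distortion"],p["world_to_cam"].round(4) if hasattr(p["world_to_cam"],'round') else p["world_to_cam"])
    for q in["stand","fence","end_stop","slab_top","slab_middle","dish","bur_block"]:
        for r in manip.look_for(p,q)[:2]:print(q,np.round(r["box"],1),round(r["conf"],2))
E
```

```text
pics
{'t': np.float64(0.0), 'q': array([-1.346,  0.528,  1.434,  0.   ,  1.181, -0.178]), 'qd': array([-0.   ,  0.   , -0.002, -0.001, -0.   ,  0.001]), 'tau': array([ 0.0000e+00, -4.4234e+01, -1.7802e+01, -0.0000e+00,  8.0000e-03,
       -0.0000e+00]), 'tcp_pos': array([ 0.245, -0.574,  0.23 ]), 'tool_rot': array([ 0.98 ,  0.2  , -0.   , -0.001]), 'force': array([-0.036,  1.095, -0.268]), 'ft_torque': array([ 0.021, -0.   ,  0.018]), 'gripper_force': np.float64(0.0), 'finger_gap': np.float64(1.004)}
side [[613.95453544   0.         320.72034172]
 [  0.         613.95453544 239.50596309]
 [  0.           0.           1.        ]] [-0.08994175  0.          0.          0.          0.        ] [[-0.9902 -0.1381  0.0203  0.5538]
 [ 0.106  -0.6499  0.7526 -0.0944]
 [-0.0907  0.7474  0.6582 -1.3078]
 [ 0.      0.      0.      1.    ]]
stand [241.4 200.7 133.2 122.1] 0.63
fence [282.4 235.3  26.6  53.1] 0.7
end_stop [291.  285.8  55.   30.2] 0.91
slab_top [315.6 202.   44.6  35.1] 0.89
slab_middle [313.3 228.3  41.2  12.1] 0.64
dish [281.3 213.    9.2  14.1] 0.43
bur_block [255.5 249.9  25.6  34.8] 0.66
top [[549.09506673   0.         318.74977749]
 [  0.         549.09506673 227.32282792]
 [  0.           0.           1.        ]] [-0.02887962  0.          0.          0.          0.        ] [[-0.0114 -0.9999  0.0039  0.0173]
 [ 0.9904 -0.0108  0.1378 -0.5568]
 [-0.1377  0.0054  0.9905 -1.3959]
 [ 0.      0.      0.      1.    ]]
stand [243.9 178.  143.2  87. ] 0.77
stand [450.8 170.3  43.   34.3] 0.52
fence [267.3 202.8  65.3   7.4] 0.79
end_stop [248.5 205.9  20.6  44.2] 0.79
slab_top [335.9 217.7  42.   37.7] 0.64
dish [453.3 170.5  41.8  33.2] 0.54
dish [343.7 187.2  15.1  10.1] 0.5
bur_block [275.5 186.6  28.1   9.6] 0.92
```

View pics/top0.png

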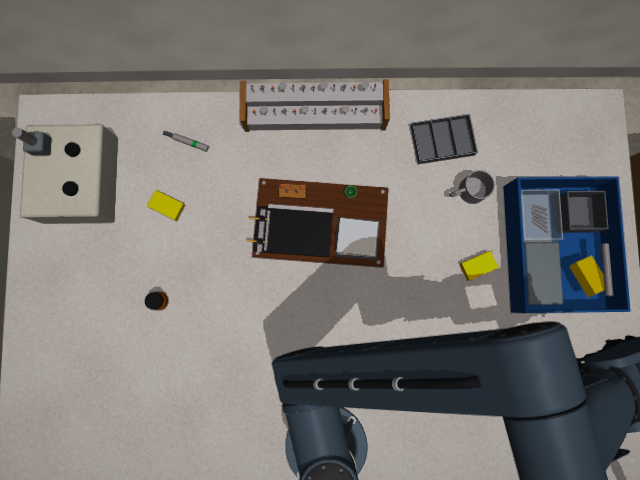

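View pics/side0.png

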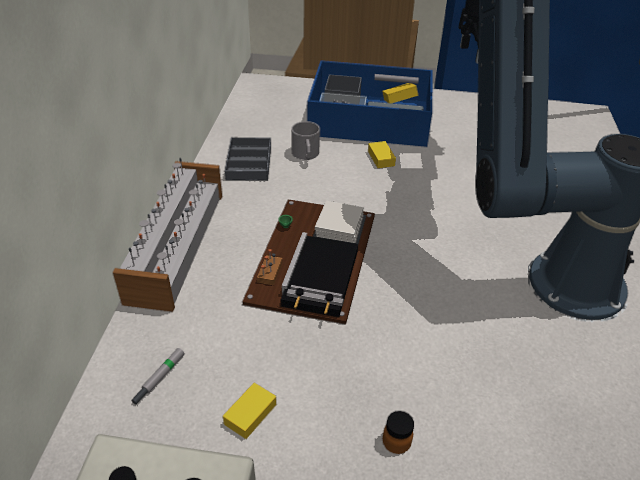

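The top view shows the stand at about (320,222), with the stack on the right (slab at 357,237), the black deck on the left and the end stop at about (258,230). Stand y points image-left (world +y) and stand x points image-up (world +x). The side view shows the same layout, with the end stop at (318,298). I'll enlarge both for corner picking.

```bash
python3 - <<'E'
import cv2,numpy as np
def grid(im,x0,y0,w,h,s,out):
    c=cv2.resize(im[y0:y0+h,x0:x0+w],None,fx=s,fy=s,interpolation=cv2.INTER_CUBIC)
    for x in range((x0+9)//10*10,x0+w,10):
        cv2.line(c,((x-x0)*s,0),((x-x0)*s,6),(255,0,255),1);cv2.putText(c,str(x),((x-x0)*s,16),0,.35,(255,0,255),1)
    for y in range((y0+9)//10*10,y0+h,10):
        cv2.line(c,(0,(y-y0)*s),(6,(y-y0)*s),(255,0,255),1);cv2.putText(c,str(y),(8,(y-y0)*s+4),0,.35,(255,0,255),1)
    cv2.imwrite(out,c)
grid(cv2.imread("pics/top0.png"),240,170,158,104,5,"pics/top0c.png")
grid(cv2.imread("pics/side0.png"),238,194,145,132,4,"pics/side0c.png")
E
```

```text
(no output)
```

View pics/top0c.png

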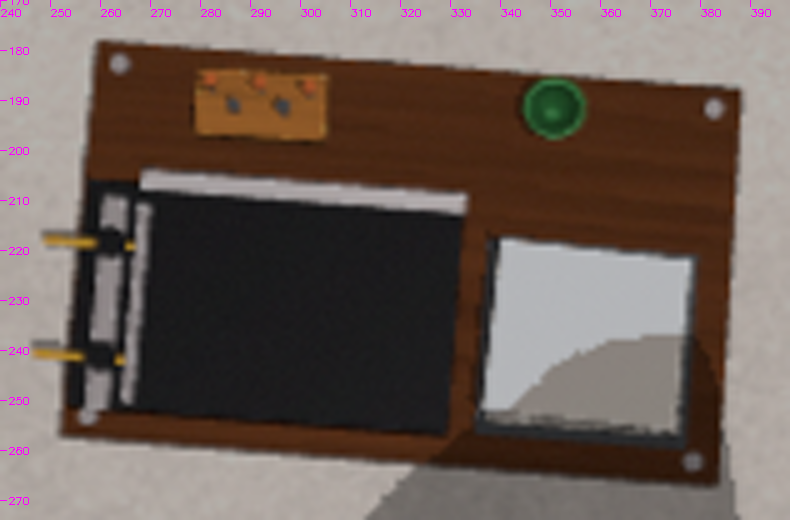

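View pics/side0c.png

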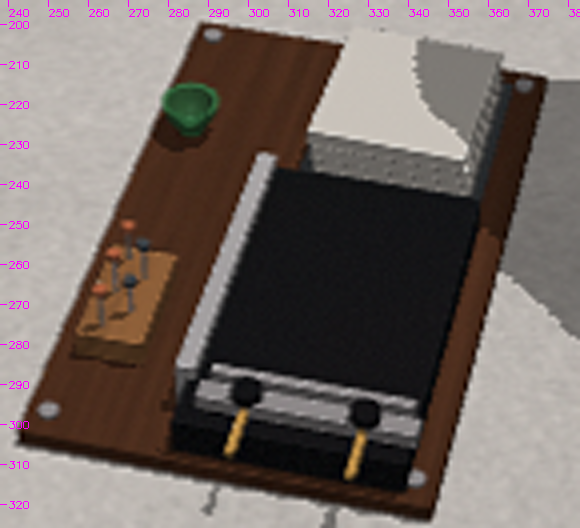

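The crops give clean corners for the board, deck, fence, slab and pad bar. The pad bar edge runs from (270.4,210.8) to (266.2,250.8) in the top view. Next I'll fit all the poses together.

```bash
cat > fit.py <<'E'
import numpy as np,cv2
from scipy.optimize import least_squares
def project(p,P):
    P=np.atleast_2d(P);T=np.asarray(p["world_to_cam"]);C=P@T[:3,:3].T+T[:3,3]
    C=C*[1,-1,-1]
    return cv2.projectPoints(C,np.zeros(3),np.zeros(3),np.asarray(p["mtx"]),np.asarray(p["distortion"]))[0][:,0]
def R(a):return np.array([[np.cos(a),-np.sin(a)],[np.sin(a),np.cos(a)]])
E
cat > fit1.py <<'E'
from fit import *
from station import manip
cams={n:manip.snapshot(n) for n in("top","side")}
# kind, args ; crop px
top=[("b",1,1,97,40),("b",1,-1,742,89),("b",-1,-1,719,485),("b",-1,1,61,436),
("f",-55,-15,34,447,436),("f",-55,185,34,68,407),("f",65,185,34,90,180),
("f",60.5,-15,42,467,216),("f",70.5,-15,42,467,192),("f",70.5,155,42,143,170),("f",60.5,155,42,139,189),
("s",1,1,498,237),("s",1,-1,693,257),("s",-1,-1,681,432),("s",-1,1,480,410),
("e",55,128,197),("e",-57,108,408),("p",51,152,204),("p",-53,131,404)]
side=[("b",1,-1,201,22),("b",-1,-1,547,77),("b",-1,1,434,514),("b",1,1,19,435),
("f",70.5,-15,42,257,152),("f",60.5,-15,42,278,155),("f",60.5,155,42,197,368),("f",70.5,155,42,177,362),
("s",1,1,310,128),("s",-1,1,466,160),("s",-1,-1,503,54),("s",1,-1,346,30),
("f",-55,-15,34,475,200),("p",51,213,364),("p",-53,417,400)]
data=[("top",d,(240,170),5) for d in top]+[("side",d,(238,194),4) for d in side]
def res(v):
    x,y,a,bx,by,sx,sy,sa,fy,py=v[:10];out=[]
    for cam,d,o,s in data:
        k=d[0]
        if k=="b":q=(bx+107.5*d[1],by+175*d[2],12)
        if k=="f":q=d[1:4]
        if k=="s":q=(*(np.array([sx,sy])+R(sa)@[45*d[1],50*d[2]]),46)
        if k=="e":q=(d[1],fy,43)
        if k=="p":q=(d[1],py,42)
        w=R(a)@q[:2]+[x,y]
        uv=(np.array(d[-2:])+.5)/s-.5+o
        sh=v[10:12] if cam=="top" else v[12:14]
        out+=list(project(cams[cam],np.array([*w,q[2]])/1e3)[0]+sh-uv)
    return np.array(out+list(v[10:14]*2))
v=least_squares(res,[580,0,-.05,0,0,0,-85,0,157,130,0,0,0,0],loss="soft_l1",x_scale=[10,10,.1]+[10]*4+[.1,10,10,1,1,1,1]).x
r=res(v)[:-4].reshape(-1,2)
print(np.round(v,3))
for (c,d,_,_),e in zip(data,r):print(c,d[:-2],e.round(1))
a=v[2];w=R(a)@v[5:7]+v[:2];print("slab world",w,"yaw",a+v[7])
from scipy.spatial.transform import Rotation as Ro
s=manip.sense();print(s["tcp_pos"],np.degrees(Ro.from_quat(s["tool_rot"]).as_matrix()))
E
python3 fit1.py
```

```text
[ 5.36548e+02 -5.43500e+00 -8.70000e-02  3.65660e+01  1.64160e+01
  9.97000e-01 -8.23730e+01 -2.20000e-02  1.62305e+02  1.49971e+02
  2.19000e-01 -2.49000e-01  1.43000e-01  4.84000e-01]
top ('b', 1, 1) [-0.6  0.1]
top ('b', 1, -1) [-0.  0.]
top ('b', -1, -1) [-0.2  0.5]
top ('b', -1, 1) [-0.8  0.3]
top ('f', -55, -15, 34) [ 0.6 -0.5]
top ('f', -55, 185, 34) [-0.2 -0.5]
top ('f', 65, 185, 34) [-0.4 -0.3]
top ('f', 60.5, -15, 42) [-0.2 -0.7]
top ('f', 70.5, -15, 42) [0.1 0.4]
top ('f', 70.5, 155, 42) [ 0.2 -0.1]
top ('f', 60.5, 155, 42) [ 0.7 -0.1]
top ('s', 1, 1) [0.4 0.5]
top ('s', 1, -1) [-0.4  0.2]
top ('s', -1, -1) [-0.9 -0.5]
top ('s', -1, 1) [0.7 0.1]
top ('e', 55) [-0.1  0.1]
top ('e', -57) [0.1 0.4]
top ('p', 51) [-0.3  0.6]
top ('p', -53) [0.4 0.1]
side ('b', 1, -1) [-0.5 -0.1]
side ('b', -1, -1) [ 0.3 -0.2]
side ('b', -1, 1) [ 0.2 -1.2]
side ('b', 1, 1) [-0.8 -1. ]
side ('f', 70.5, -15, 42) [ 0.3 -0.1]
side ('f', 60.5, -15, 42) [-0.6 -0.1]
side ('f', 60.5, 155, 42) [-0.7  0.1]
side ('f', 70.5, 155, 42) [-0.6  0.7]
side ('s', 1, 1) [-0.7  1. ]
side ('s', -1, 1) [-0.   0.1]
side ('s', -1, -1) [-0.4 -0.5]
side ('s', 1, -1) [ 1.1 -0.9]
side ('f', -55, -15, 34) [ 1.5 -0.1]
side ('p', 51) [0.5 0.1]
side ('p', -53) [0.3 0.2]
slab world [530.40083516 -87.58433364] yaw -0.10914748083052075
[ 0.24500562 -0.57497555  0.23135219] [[ 5.27097193e+01  2.24608958e+01 -1.71430667e-04]
 [ 2.24608957e+01 -5.27097190e+01 -5.99325056e-03]
 [-2.50716265e-03  5.44633603e-03 -5.72957792e+01]]
```

Emit:
servo_tool(commands=[0.0592, -0.0377, 0, 0, 0, 0, -1, 0.0592, -0.0377, 0, 0, 0, 0, -1, 0.0592, -0.0377, 0, 0, 0, 0, -1, 0.0592, -0.0377, 0, 0, 0, 0, -1, 0.0592, -0.0377, 0, 0, 0, 0, -1, 0.0592, -0.0377, 0, 0, 0, 0, -1, 0.0592, -0.0377, 0, 0, 0, 0, -1, 0.0592, -0.0377, 0, 0, 0, 0, -1, 0.0592, -0.0377, 0, 0, 0, 0, -1, 0.0592, -0.0377, 0, 0, 0, 0, -1, 0.0592, -0.0377, 0, 0, 0, 0, -1, 0.0592, -0.0377, 0, 0, 0, 0, -1], force=20)

```text
t: 1.9
tcp_pos: [0.484, -0.2261, 0.2316]
tool_rot: [0.98, 0.2, 0.0, 0.0]
force: [0.1, -0.2, 0.2]
finger_gap: 0.003
gripper_force: 0.0
```

Emit:
servo_tool(commands=[0.0592, -0.0377, 0, 0, 0, 0, -1, 0.0592, -0.0377, 0, 0, 0, 0, -1, 0, 0, 0, 0, 0, -0.0191, -1, 0, 0, 0, 0, 0, -0.0191, -1, 0, 0, 0, 0, 0, -0.0191, -1, 0, 0, 0, 0, 0, -0.0191, -1, 0, 0, 0, 0, 0, -0.0191, -1, 0, 0, 0, 0, 0, -0.0191, -1, 0, 0, 0, 0, 0, -0.0191, -1, 0, 0, 0, 0, 0, -0.0191, -1, 0, 0, 0, 0, 0, -0.0191, -1, 0, 0, 0, 0, 0, 0, -1])

```text
t: 2.9
tcp_pos: [0.5229, -0.1698, 0.2314]
tool_rot: [0.737, 0.676, 0.0, 0.0]
force: [0.2, 0.8, -0.1]
finger_gap: 0.002
gripper_force: 0.0
```

Emit:
servo_tool(commands=[0, 0, 0.04, 0, 0, 0, -1, 0, 0, 0.04, 0, 0, 0, -1, 0, 0, 0.04, 0, 0, 0, -1, 0, 0, 0.04, 0, 0, 0, -1, 0, 0, 0.04, 0, 0, 0, -1, 0, 0, 0.04, 0, 0, 0, -1, 0, 0, 0.04, 0, 0, 0, -1, 0, 0, 0.04, 0, 0, 0, -1, 0, 0, 0.04, 0, 0, 0, -1, 0, 0, 0.021, 0, 0, 0, -1, 0, 0, 0, 0, 0, 0, -1])

```text
t: 3.82
tcp_pos: [0.5215, -0.1691, 0.0387]
tool_rot: [0.738, 0.675, -0.001, -0.002]
force: [0.9, 0.5, -0.6]
finger_gap: 0.002
gripper_force: 0.0
```

```bash
python3 - <<'E'
from station import manip
import cv2,numpy as np
from fit import *
p=manip.snapshot("side");s=manip.sense()
x0,y0,w,h,f=270,160,130,110,6
c=cv2.resize(p["img"][y0:y0+h,x0:x0+w,::-1],None,fx=f,fy=f,interpolation=cv2.INTER_CUBIC)
for d in(0,.01):
  u=project(p,s["tcp_pos"]+[0,0,d])[0];print(u,s["tcp_pos"],s["force"])
  cv2.circle(c,tuple(int((a-o+.5)*f) for a,o in zip(u,(x0,y0))),3,(0,0,255),1)
cv2.imwrite("pics/side1.png",c)
E
```

```text
[346.34622067 196.83424814] [ 0.5222912  -0.16945246  0.0399603 ] [-0.00283424 -0.43280556 -0.22998298]
[346.54661514 193.456784  ] [ 0.5222912  -0.16945246  0.0399603 ] [-0.00283424 -0.43280556 -0.22998298]
```

View pics/side1.png

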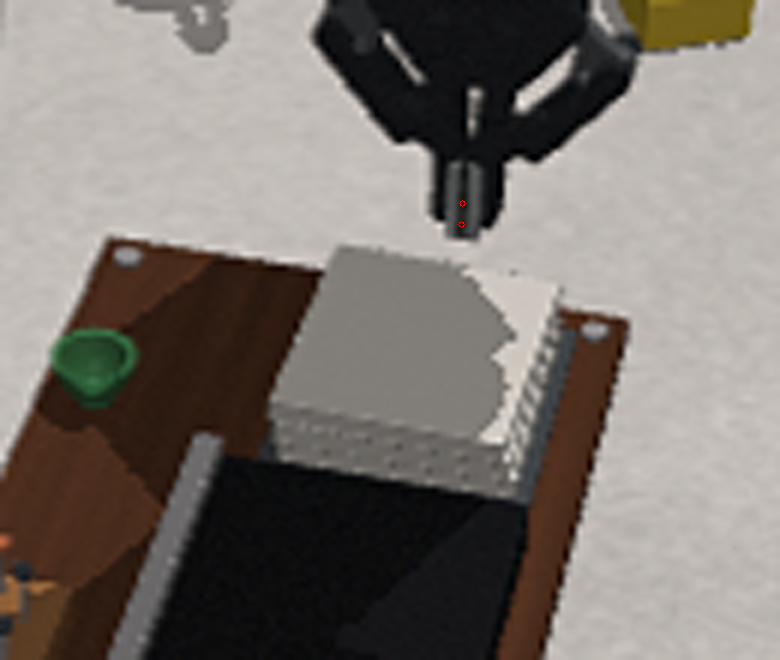

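The fingertips are at (346,197), behind the rear edge of the slab and in line with its centre. I'll start the push.

Emit:
servo_tool(commands=[0.006, 0, 0, 0, 0, 0, -1, 0.006, 0, 0, 0, 0, 0, -1, 0.006, 0, 0, 0, 0, 0, -1, 0.006, 0, 0, 0, 0, 0, -1, 0.006, 0, 0, 0, 0, 0, -1, 0.004, 0, 0, 0, 0, 0, -1, 0.004, 0, 0, 0, 0, 0, -1, 0.004, 0, 0, 0, 0, 0, -1, 0.004, 0, 0, 0, 0, 0, -1, 0.004, 0, 0, 0, 0, 0, -1, 0.004, 0, 0, 0, 0, 0, -1, 0.004, 0, 0, 0, 0, 0, -1])

```text
t: 4.87
tcp_pos: [0.5256, -0.141, 0.0409]
tool_rot: [0.738, 0.675, 0.0, 0.0]
force: [-0.5, -0.8, 0.2]
finger_gap: 0.002
gripper_force: 0.8
```

Emit:
servo_tool(commands=[0.006, 0, 0, 0, 0, 0, -1, 0.006, 0, 0, 0, 0, 0, -1, 0.006, 0, 0, 0, 0, 0, -1, 0.006, 0, 0, 0, 0, 0, -1, 0.006, 0, 0, 0, 0, 0, -1, 0.006, 0, 0, 0, 0, 0, -1, 0.006, 0, 0, 0, 0, 0, -1, 0.006, 0, 0, 0, 0, 0, -1, 0.006, 0, 0, 0, 0, 0, -1, 0.006, 0, 0, 0, 0, 0, -1])

```text
t: 5.7
tcp_pos: [0.528, -0.1107, 0.0408]
tool_rot: [0.737, 0.675, -0.0, 0.0]
force: [-0.3, -2.0, 1.2]
finger_gap: 0.004
gripper_force: 1.0
```

Emit:
servo_tool(commands=[0.006, 0, 0.003, 0, 0, 0, -1, 0.006, 0, 0, 0, 0, 0, -1, 0.006, 0, 0, 0, 0, 0, -1, 0.006, 0, 0, 0, 0, 0, -1, 0.006, 0, 0, 0, 0, 0, -1, 0.006, 0, 0, 0, 0, 0, -1, 0.006, 0, 0, 0, 0, 0, -1, 0.006, 0, 0, 0, 0, 0, -1, 0.006, 0, 0, 0, 0, 0, -1, 0.006, 0, 0, 0, 0, 0, -1, 0.006, 0, 0, 0, 0, 0, -1])

```text
t: 6.62
tcp_pos: [0.5309, -0.0777, 0.0393]
tool_rot: [0.738, 0.675, 0.0, -0.0]
force: [-0.1, -1.4, -0.1]
finger_gap: -0.001
gripper_force: 0.8
```

```bash
cat > snap.py <<'E'
import sys
from station import manip
import cv2,numpy as np
from fit import *
n=sys.argv[1];p=manip.snapshot("side");s=manip.sense()
x0,y0,w,h,f=268,190,115,115,5
c=cv2.resize(p["img"][y0:y0+h,x0:x0+w,::-1],None,fx=f,fy=f,interpolation=cv2.INTER_CUBIC)
cv2.imwrite(f"pics/{n}.png",c);print(s["tcp_pos"],s["force"])
E
python3 snap.py side2
```

```text
[ 0.53071881 -0.07708597  0.03923905] [ 0.40727845  0.01289945 -0.54322728]
```

View pics/side2.png

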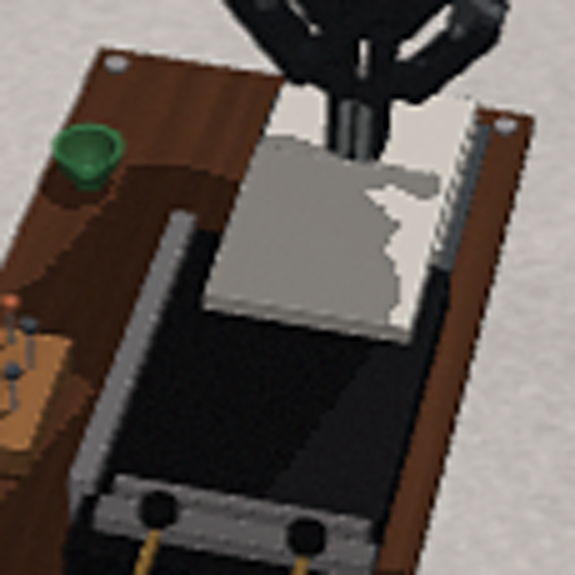

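The slab is sliding onto the deck. Its front edge runs from (205,305) to (410,340) in the crop, square to the stand, and the stack underneath is in place. I'll keep pushing.

Emit:
servo_tool(commands=[0.006, 0, 0, 0, 0, 0, -1, 0.006, 0, 0, 0, 0, 0, -1, 0.006, 0, 0, 0, 0, 0, -1, 0.006, 0, 0, 0, 0, 0, -1, 0.006, 0, 0, 0, 0, 0, -1, 0.006, 0, 0, 0, 0, 0, -1, 0.006, 0, 0, 0, 0, 0, -1, 0.006, 0, 0, 0, 0, 0, -1, 0.006, 0, 0, 0, 0, 0, -1, 0.006, 0, 0, 0, 0, 0, -1, 0.006, 0, 0, 0, 0, 0, -1, 0.006, 0, 0, 0, 0, 0, -1])

```text
t: 7.67
tcp_pos: [0.5341, -0.042, 0.0394]
tool_rot: [0.738, 0.675, 0.0, 0.0]
force: [-0.2, -0.7, 0.1]
finger_gap: 0.003
gripper_force: 0.6
```

Emit:
servo_tool(commands=[0.006, 0, 0, 0, 0, 0, -1, 0.006, 0, 0, 0, 0, 0, -1, 0.006, 0, 0, 0, 0, 0, -1, 0.006, 0, 0, 0, 0, 0, -1, 0.006, 0, 0, 0, 0, 0, -1, 0.006, 0, 0, 0, 0, 0, -1, 0.006, 0, 0, 0, 0, 0, -1, 0.006, 0, 0, 0, 0, 0, -1, 0.006, 0, 0, 0, 0, 0, -1, 0.006, 0, 0, 0, 0, 0, -1, 0.006, 0, 0, 0, 0, 0, -1])

```text
t: 8.58
tcp_pos: [0.537, -0.0091, 0.0393]
tool_rot: [0.737, 0.675, -0.0, 0.0]
force: [0.8, -0.7, 1.0]
finger_gap: 0.002
gripper_force: 0.8
```

```bash
python3 snap.py side3
```

```text
[ 0.53700474 -0.00855591  0.0393485 ] [-0.08371738  0.08926841  0.49513463]
```

View pics/side3.png

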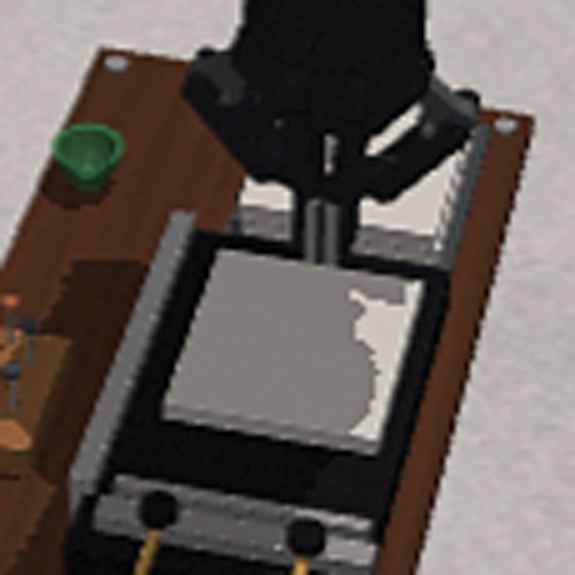

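The slab now lies flat and square on the deck, about 14 mm off the fence. I'll go round to its -x side.

Emit:
servo_tool(commands=[-0.03, 0, 0, 0, 0, 0, -1, 0, 0, -0.04, 0, 0, 0, -1, 0, 0, -0.04, 0, 0, 0, -1, 0.038, -0.036, 0, 0, 0, 0, -1, 0.038, -0.036, 0, 0, 0, 0, -1, 0.038, -0.036, 0, 0, 0, 0, -1, 0.038, -0.036, 0, 0, 0, 0, -1, 0, 0, 0, 0, 0, 0, -1, 0, 0, 0.041, 0, 0, 0, -1, 0, 0, 0.041, 0, 0, 0, -1, 0, 0, 0, 0, 0, 0, -1, 0, 0, 0, 0, 0, 0, -1])

```text
t: 9.63
tcp_pos: [0.47, 0.0578, 0.0377]
tool_rot: [0.738, 0.675, -0.001, -0.001]
force: [0.2, 0.0, 0.3]
finger_gap: -0.001
gripper_force: 0.0
```

Emit:
servo_tool(commands=[0, 0.004, 0, 0, 0, 0, -1, 0, 0.004, 0, 0, 0, 0, -1, 0, 0.004, 0, 0, 0, 0, -1, 0, 0.004, 0, 0, 0, 0, -1, 0, 0.004, 0, 0, 0, 0, -1, 0, 0.004, 0, 0, 0, 0, -1, 0, 0.003, 0, 0, 0, 0, -1, 0, 0.003, 0, 0, 0, 0, -1, 0, 0.003, 0, 0, 0, 0, -1, 0, 0.003, 0, 0, 0, 0, -1])

```text
t: 10.47
tcp_pos: [0.4886, 0.0562, 0.0383]
tool_rot: [0.738, 0.675, -0.0, -0.0]
force: [-0.2, -0.2, -0.2]
finger_gap: 0.006
gripper_force: 0.0
```

Emit:
servo_tool(commands=[0, 0.003, 0, 0, 0, 0, -1, 0, 0.003, 0, 0, 0, 0, -1, 0, 0.003, 0, 0, 0, 0, -1])

```text
t: 10.72
tcp_pos: [0.4916, 0.056, 0.0381]
tool_rot: [0.737, 0.675, -0.001, -0.001]
force: [-3.4, 0.4, 1.8]
finger_gap: -0.004
gripper_force: 1.2
```

Emit:
servo_tool(commands=[0, 0.003, 0, 0, 0, 0, -1, 0, 0.003, 0, 0, 0, 0, -1])

```text
t: 10.88
tcp_pos: [0.4958, 0.0556, 0.0382]
tool_rot: [0.737, 0.675, -0.0, -0.0]
force: [-0.4, -0.0, -1.4]
finger_gap: 0.0
gripper_force: 0.5
```

```bash
python3 snap.py side4
```

```text
[0.49663754 0.05545368 0.03824322] [ 0.1318774  -0.90170605 -0.88220634]
```

View pics/side4.png

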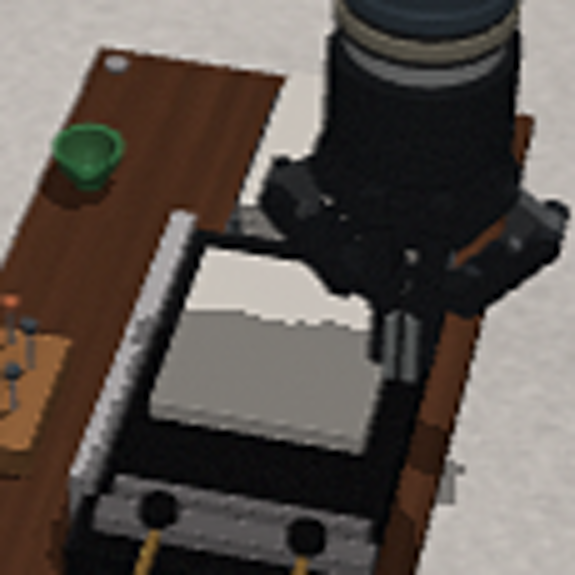

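The finger touches the slab's -x side at crop (380,345). The slab has moved about 5 mm and still has 8 to 10 mm to go to the fence. I'll advance gently.

Emit:
servo_tool(commands=[0, 0.002, 0, 0, 0, 0, -1, 0, 0.002, 0, 0, 0, 0, -1, 0, 0.002, 0, 0, 0, 0, -1, 0, 0.002, 0, 0, 0, 0, -1, 0, 0.002, 0, 0, 0, 0, -1])

```text
t: 11.35
tcp_pos: [0.5012, 0.055, 0.0383]
tool_rot: [0.737, 0.675, 0.0, 0.0]
force: [-0.5, 0.2, -0.5]
finger_gap: -0.0
gripper_force: 0.5
```

Emit:
servo_tool(commands=[0, 0.001, 0, 0, 0, 0, -1, 0, 0.001, 0, 0, 0, 0, -1, 0, 0.001, 0, 0, 0, 0, -1])

```text
t: 11.6
tcp_pos: [0.5024, 0.0549, 0.0383]
tool_rot: [0.737, 0.675, -0.0, -0.0]
force: [-0.8, 0.8, -0.8]
finger_gap: 0.0
gripper_force: 0.6
```

Emit:
servo_tool(commands=[0, 0.001, 0, 0, 0, 0, -1, 0, 0.001, 0, 0, 0, 0, -1])

```text
t: 11.77
tcp_pos: [0.5035, 0.0548, 0.0383]
tool_rot: [0.737, 0.675, 0.0, 0.0]
force: [-0.8, 0.6, -0.5]
finger_gap: -0.003
gripper_force: 0.5
```

Emit:
servo_tool(commands=[0, 0.001, 0, 0, 0, 0, -1, 0, 0.001, 0, 0, 0, 0, -1])

```text
t: 11.93
tcp_pos: [0.5045, 0.0547, 0.0383]
tool_rot: [0.738, 0.675, 0.0, 0.0]
force: [-1.0, 1.2, -0.6]
finger_gap: 0.001
gripper_force: 0.5
```

Emit:
servo_tool(commands=[0, 0.001, 0, 0, 0, 0, -1, 0, 0.001, 0, 0, 0, 0, -1])

```text
t: 12.1
tcp_pos: [0.5055, 0.0547, 0.0383]
tool_rot: [0.737, 0.675, -0.0, -0.0]
force: [-0.7, 0.1, -0.8]
finger_gap: 0.003
gripper_force: 0.5
```

Emit:
servo_tool(commands=[0, 0.001, 0, 0, 0, 0, -1, 0, 0.001, 0, 0, 0, 0, -1])

```text
t: 12.27
tcp_pos: [0.5062, 0.0546, 0.0383]
tool_rot: [0.738, 0.675, -0.0, -0.0]
force: [-2.7, -1.0, 0.6]
finger_gap: 0.003
gripper_force: 1.0
```

Emit:
servo_tool(commands=[0, 0.001, 0, 0, 0, 0, -1])

```text
t: 12.35
tcp_pos: [0.5062, 0.0546, 0.0383]
tool_rot: [0.737, 0.675, -0.001, -0.001]
force: [-2.9, 0.5, 1.5]
finger_gap: 0.002
gripper_force: 1.4
```

Emit:
servo_tool(commands=[0, 0.0005, 0, 0, 0, 0, -1, 0, 0, 0, 0, 0, 0, -1])

```text
t: 12.52
tcp_pos: [0.5062, 0.0546, 0.0383]
tool_rot: [0.737, 0.675, -0.001, -0.001]
force: [-3.4, 0.0, 0.9]
finger_gap: -0.001
gripper_force: 1.7
```

Emit:
servo_tool(commands=[0, 0.001, 0, 0, 0, 0, -1, 0, 0.001, 0, 0, 0, 0, -1, 0, 0, 0, 0, 0, 0, -1])

```text
t: 12.77
tcp_pos: [0.5063, 0.0546, 0.0383]
tool_rot: [0.737, 0.675, -0.001, -0.001]
force: [-5.7, -0.7, 3.7]
finger_gap: 0.002
gripper_force: 2.8
```

```bash
python3 snap.py side5
```

```text
[0.50628416 0.05462968 0.03826531] [-5.24672542 -0.38542603  4.02746632]
```

View pics/side5.png

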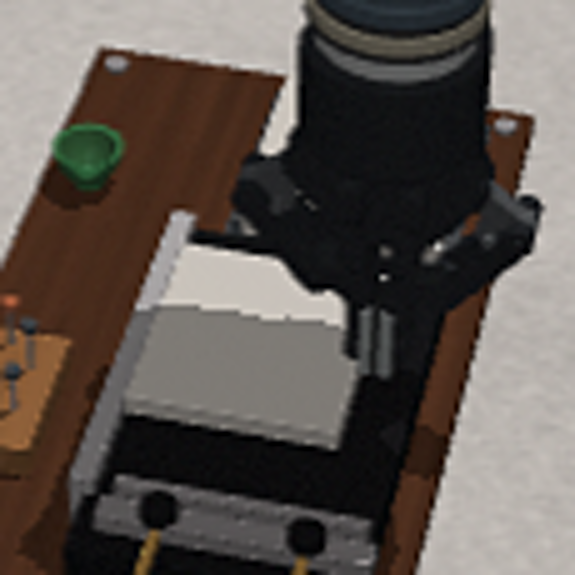

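The slab lies flush along the fence, which it meets from crop (122,405) to (185,245). Now I'll go round behind it.

Emit:
servo_tool(commands=[0, -0.024, 0, 0, 0, 0, -1, 0, 0, -0.04, 0, 0, 0, -1, 0, 0, -0.04, 0, 0, 0, -1, -0.0355, 0.03, 0, 0, 0, 0, -1, -0.0355, 0.03, 0, 0, 0, 0, -1, -0.0355, 0.03, 0, 0, 0, 0, -1, -0.0355, 0.03, 0, 0, 0, 0, -1, 0, 0, 0, 0, 0, 0, -1, 0, 0, 0.04, 0, 0, 0, -1, 0, 0, 0.04, 0, 0, 0, -1, 0, 0, 0, 0, 0, 0, -1, 0, 0, 0, 0, 0, 0, -1])

```text
t: 13.82
tcp_pos: [0.5497, -0.0203, 0.0377]
tool_rot: [0.737, 0.675, -0.0, -0.0]
force: [-0.4, -0.3, 0.4]
finger_gap: -0.006
gripper_force: 0.0
```

```bash
python3 - <<'E'
from station import manip
from fit import *
s=manip.sense();print(R(-.087).T@(s["tcp_pos"][:2]*1e3-[536.5,-5.4]),s["tcp_pos"][2],s["force"])
E
```

```text
[ 14.39723593 -13.66961653] 0.037729537726211314 [-0.44053732 -0.26145202  0.38447145]
```

Emit:
servo_tool(commands=[0.004, 0.002, 0, 0, 0, 0, -1, 0.004, 0, 0, 0, 0, 0, -1, 0.004, 0, 0, 0, 0, 0, -1, 0.004, 0, 0, 0, 0, 0, -1, 0.004, 0, 0, 0, 0, 0, -1, 0.004, 0, 0, 0, 0, 0, -1, 0.004, 0, 0, 0, 0, 0, -1, 0.004, 0, 0, 0, 0, 0, -1, 0.004, 0, 0, 0, 0, 0, -1, 0.004, 0, 0, 0, 0, 0, -1, 0.004, 0, 0, 0, 0, 0, -1, 0.004, 0, 0, 0, 0, 0, -1])

```text
t: 14.82
tcp_pos: [0.553, 0.0034, 0.0383]
tool_rot: [0.738, 0.675, 0.0, 0.0]
force: [-0.6, -1.9, 1.2]
finger_gap: 0.003
gripper_force: 1.2
```

Emit:
servo_tool(commands=[0.004, 0, 0, 0, 0, 0, -1, 0.004, 0, 0, 0, 0, 0, -1, 0.004, 0, 0, 0, 0, 0, -1, 0.004, 0, 0, 0, 0, 0, -1, 0.004, 0, 0, 0, 0, 0, -1, 0.004, 0, 0, 0, 0, 0, -1, 0.002, 0, 0, 0, 0, 0, -1, 0.002, 0, 0, 0, 0, 0, -1, 0.002, 0, 0, 0, 0, 0, -1, 0.002, 0, 0, 0, 0, 0, -1])

```text
t: 15.65
tcp_pos: [0.5542, 0.0193, 0.0383]
tool_rot: [0.738, 0.675, -0.0, -0.0]
force: [0.2, -1.6, 1.0]
finger_gap: -0.0
gripper_force: 1.1
```

Emit:
servo_tool(commands=[0.002, 0, 0, 0, 0, 0, -1, 0.002, 0, 0, 0, 0, 0, -1, 0.002, 0, 0, 0, 0, 0, -1, 0.002, 0, 0, 0, 0, 0, -1])

```text
t: 15.98
tcp_pos: [0.5546, 0.0233, 0.0383]
tool_rot: [0.738, 0.675, -0.0, -0.0]
force: [0.2, -1.8, 1.8]
finger_gap: -0.001
gripper_force: 1.1
```

Emit:
servo_tool(commands=[0.002, 0, 0, 0, 0, 0, -1, 0.002, 0, 0, 0, 0, 0, -1, 0.002, 0, 0, 0, 0, 0, -1, 0.002, 0, 0, 0, 0, 0, -1])

```text
t: 16.32
tcp_pos: [0.5549, 0.0273, 0.0383]
tool_rot: [0.737, 0.675, -0.0, -0.0]
force: [-0.6, -1.2, 1.2]
finger_gap: -0.001
gripper_force: 1.1
```

Emit:
servo_tool(commands=[0.001, 0, 0, 0, 0, 0, -1, 0.001, 0, 0, 0, 0, 0, -1, 0.001, 0, 0, 0, 0, 0, -1, 0.001, 0, 0, 0, 0, 0, -1])

```text
t: 16.65
tcp_pos: [0.5551, 0.0292, 0.0383]
tool_rot: [0.738, 0.675, -0.0, -0.0]
force: [0.3, -2.7, 0.9]
finger_gap: 0.003
gripper_force: 1.1
```

Emit:
servo_tool(commands=[0.001, 0, 0, 0, 0, 0, -1, 0.001, 0, 0, 0, 0, 0, -1, 0.001, 0, 0, 0, 0, 0, -1, 0.001, 0, 0, 0, 0, 0, -1])

```text
t: 16.98
tcp_pos: [0.5553, 0.0312, 0.0383]
tool_rot: [0.738, 0.675, -0.0, -0.0]
force: [-0.5, -2.0, 1.3]
finger_gap: -0.003
gripper_force: 1.0
```

Emit:
servo_tool(commands=[0.001, 0, 0, 0, 0, 0, -1, 0.001, 0, 0, 0, 0, 0, -1, 0.001, 0, 0, 0, 0, 0, -1])

```text
t: 17.23
tcp_pos: [0.5555, 0.0328, 0.0383]
tool_rot: [0.737, 0.675, 0.0, 0.0]
force: [-0.0, -2.1, 1.3]
finger_gap: 0.001
gripper_force: 1.0
```

Emit:
servo_tool(commands=[0.001, 0, 0, 0, 0, 0, -1, 0.001, 0, 0, 0, 0, 0, -1, 0.001, 0, 0, 0, 0, 0, -1])

```text
t: 17.48
tcp_pos: [0.5556, 0.0332, 0.0383]
tool_rot: [0.737, 0.676, -0.001, 0.001]
force: [-1.6, -7.7, 0.1]
finger_gap: 0.004
gripper_force: 4.1
```

Emit:
servo_tool(commands=[0.001, 0, 0, 0, 0, 0, -1, 0.001, 0, 0, 0, 0, 0, -1])

```text
t: 17.65
tcp_pos: [0.5557, 0.0333, 0.0383]
tool_rot: [0.737, 0.676, -0.001, 0.001]
force: [-2.2, -11.9, 0.9]
finger_gap: 0.001
gripper_force: 5.7
```

Emit:
servo_tool(commands=[-0.0011, 0, 0, 0, 0, 0, -1])

```text
t: 17.73
tcp_pos: [0.5557, 0.0332, 0.0383]
tool_rot: [0.737, 0.676, -0.001, 0.001]
force: [-0.2, -6.5, 1.5]
finger_gap: -0.001
gripper_force: 3.2
```

Emit:
servo_tool(commands=[0, 0, 0, 0, 0, 0, -1, 0, 0, 0, 0, 0, 0, -1, 0, 0, 0, 0, 0, 0, -1, 0, 0, 0, 0, 0, 0, -1, 0, 0, 0, 0, 0, 0, -1])

```text
t: 18.15
tcp_pos: [0.5557, 0.0332, 0.0383]
tool_rot: [0.737, 0.676, -0.001, 0.001]
force: [-1.5, -7.9, 1.0]
finger_gap: -0.001
gripper_force: 3.9
```

Emit:
servo_tool(commands=[0.0004, 0, 0, 0, 0, 0, -1, 0, 0, 0, 0, 0, 0, -1, 0, 0, 0, 0, 0, 0, -1, 0, 0, 0, 0, 0, 0, -1, 0, 0, 0, 0, 0, 0, -1, 0, 0, 0, 0, 0, 0, -1])

```text
t: 18.65
tcp_pos: [0.5557, 0.0332, 0.0383]
tool_rot: [0.737, 0.676, -0.001, 0.001]
force: [-0.8, -8.3, 1.5]
finger_gap: -0.004
gripper_force: 4.3
```

Emit:
servo_tool(commands=[0, 0, 0, 0, 0, 0, -1, 0, 0, 0, 0, 0, 0, -1, 0, 0, 0, 0, 0, 0, -1, 0, 0, 0, 0, 0, 0, -1, 0, 0, 0, 0, 0, 0, -1, 0, 0, 0, 0, 0, 0, -1, 0, 0, 0, 0, 0, 0, -1, 0, 0, 0, 0, 0, 0, -1, 0, 0, 0, 0, 0, 0, -1, 0, 0, 0, 0, 0, 0, -1, 0, 0, 0, 0, 0, 0, -1])

```text
t: 19.57
tcp_pos: [0.5557, 0.0332, 0.0383]
tool_rot: [0.737, 0.676, -0.001, 0.001]
force: [-1.3, -8.4, 0.9]
finger_gap: -0.003
gripper_force: 4.3
```

Emit:
servo_tool(commands=[-0.004, 0, 0, 0, 0, 0, -1, -0.01, 0, 0, 0, 0, 0, -1, -0.02, 0, 0, 0, 0, 0, -1, 0, 0, -0.04, 0, 0, 0, -1, 0, 0, -0.06, 0, 0, 0, -1, 0, 0, -0.06, 0, 0, 0, -1, -0.06, 0, -0.06, 0, 0, 0, -1, -0.06, 0, -0.06, 0, 0, 0, -1, -0.06, 0, 0, 0, 0, 0, -1, -0.06, 0, 0, 0, 0, 0, -1, -0.06, 0, 0, 0, 0, 0, -1, 0, 0, 0, 0, 0, 0, -1])

```text
t: 20.57
tcp_pos: [0.5414, -0.1359, 0.1777]
tool_rot: [0.739, 0.674, -0.0, 0.002]
force: [0.8, 1.0, 0.4]
finger_gap: 0.001
gripper_force: 0.0
```

```bash
python3 snap.py side6
```

```text
[ 0.5409601  -0.13335197  0.17731865] [ 0.59205951  0.95037058 -0.25565821]
```

View pics/side6.png

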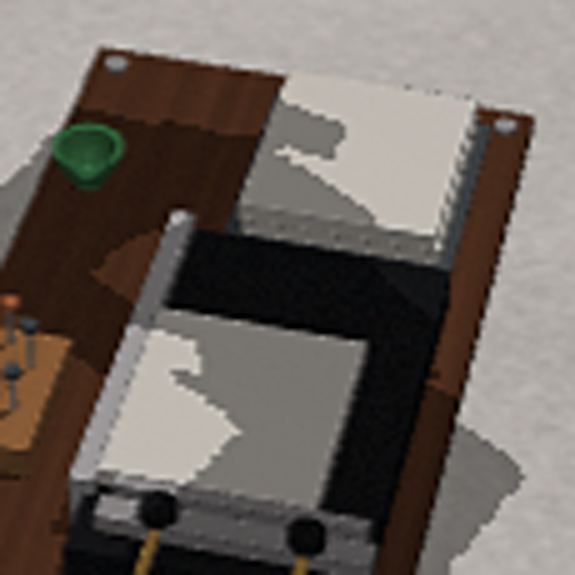

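The slab lies flush along the fence (crop (158,310) to (98,480)) and tight against the pad bar. The stack and bystanders are undisturbed and the arm is clear.

```bash
python3 -c "
from station import manip
print(manip.sign_off())"
```

```text
the job is handed in; nothing more can be done
None
```

The job is handed in: the top slab lies flush along the fence and against the pad bar, where I held it at about 8 N for nearly 2 s (brief wrist peak 11.9 N). The pictures showed the stack and the other things on the stand undisturbed, and the arm was clear at hand-in.

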